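# Dosing cup down, twist-lock cap off

## Robot

A 6-joint arm with a two-finger parallel gripper is mounted at the origin on the work surface. World frame = base frame: x ahead of the robot, y to its left, z up, the work surface at z = 0. Lengths are in m, angles in rad, forces in N, time in s.
With the tool pointing down it reaches from about 0.375 to 0.9 m from the base axis. Payload 3.1 kg.
Tool frame: the origin (TCP) lies between the finger pads; the fingertips stand 25 mm ahead of it and the grasp point (between the pads) lies 6 mm ahead of it; x points along the fingers, y is the direction in which the jaws open and shut, and the axes are right-handed (so a half turn about x gives the same grasp; the last joint's range is limited). The gripper opens to 85 mm and grips with 20 to 120 N. Pads are 22 mm wide; open, the fingers measure 114 mm over their backs; the gripper's body (76 mm by 85 mm) begins 54 mm behind the grasp point. The pads swing forward as they close: fully open they stand 13 mm farther back than shut.
Start: joints at [0.963, 0.527, 1.433, -0, 1.181, -0.178], TCP at [0.26, 0.568, 0.256] pointing down, gripper open.
Joint ranges: [-3.08, 3.08], [-0.75, 2.2], [0.22, 2.44], [-1.43, 4.57], [0, 2.65], [-2.85, 2.85]. Speed limits (rad/s): [2.79, 2.79, 3.14, 3.14, 3.14, 3.14].

## Interface

Orientations are given as a unit quaternion [x, y, z, w].
In Python, from station import manip, viewer, workorder gives the robot as it stands.
- The arm moves only by the shell command python3 -m crank 'ROWS' [FORCE]. ROWS is JSON, one flat list of numbers, 5 for each row, row after row: the opening, from 0 (shut) to 1 (fully open), then the shift along the world's x, y, z in mm, then the turn about the world's z in rad. A call has 1 to 10 rows; each row is the pose to reach, as a shift and turn from the pose commanded when the call began; what a row does not reach only later rows make up. A row lasts 1/8 s, in which the tool goes at most 62.5 mm and 10.7 degrees, less where a joint would pass 70% of its speed; a pose out of reach is approached as far as the arm can. A call with a gripper value outside its range is refused whole. The fingers move at their own pace and stop on an object; FORCE is the grip in N (left out, the last holds). Time passes only in rows, so rows that repeat a pose let the fingers close. It gives the time, the measured TCP pose, the force and the opening at its end, in the units of the state.
- manip.sense(): the state, without advancing time (a new reading comes with each control period).
- viewer.snapshot(name): name is "scene" or "top"; returns a dict with "img" (400x640x3 uint8, red, green, blue), "range_z" (400x640 float32, m along the optical axis (not along the pixel's ray), 0 where there is no reading), "fx", "fy", "cx", "cy" (pixels), "origin" and "attitude" of the camera in the world. Camera axes: x right, y down, z forward; pixel columns grow to the right and rows downward; lengths in m; the calibration is good to about 2 mm. A picture is of the moment at which its call begins.
- workorder.sign_off(): hands the job in, once; it reports no verdict.
The state is a dict: "t": time; "q": joint angles; "qd": joint speeds; "tau": joint torques, N m; "tcp_pos": TCP position; "tool_rot": TCP orientation; "force": force on the tool from outside, world axes, zero at the start; "ft_torque": the same for the moment, N m; "finger_gap": opening from 0.0 (shut) to 1.0 (fully open).
Only numpy, scipy, OpenCV 4.12 (cv2) and the standard library are available. Lean on these libraries where they do the work, as an engineer would, in place of code of your own. Each camera call takes 0.05 s, during which the arm holds its last target.

## Task

Get the wash additive ready to dose: first lift the steel dosing cup up and off its peg and stand it upright, wholly on the round black mat, and let go of it. Then free the orange twist-lock cap of the blue bottle (nobody remembers which way it turns, so try both: one way soon hits a stop, the other way it comes free after about a sixth of a turn) and lift it off only once it has been turned free. Finish while still holding the cap level in the gripper, at least 5 cm straight above its seat, with the other things on the shelf left where they were.

Things in the scene. Friction and masses are not known exactly. Their poses are not given: they have to be found in the camera images.
- cup: Stainless dosing cup, outside 52 mm across the rim, 48 mm at the foot, 70 mm high, wall 3 mm, 70 to 140 g. Origin: centre of its underside, z up. Hangs within 4 degrees of upright on the peg, underside 30 mm above the shelf; its eye is on its +x side, a flat back pad below it reaches to x = 31 mm. Grasp it from above across its y direction; raise it more than 28 mm to clear the peg.
- stand: Fixed grey peg stand. Origin: centre of the column at the shelf's top. Column 16 mm (x) by 22 mm (y), 90 mm high, with a steel pin 8 mm in diameter and 22 mm long upright on it (pin top 112 mm above the origin). Base plate 90 by 100 mm, 8 mm high. The cup hangs on its -x side, cup centre 39 mm from the pin.
- mat: Fixed round black rubber mat, 120 mm in diameter, 3 mm thick, on the fixed glass shelf (440 by 960 mm), whose top lies 55 mm above the work surface. Origin: centre of the mat's underside. The cup must stand wholly on it.
- bottle: Fixed steel caddy with two bottles. Origin: on the blue bottle's axis at the shelf's top. Blue bottle: 68 mm in diameter, 120 mm high to the flat shoulder (51 mm across, sloping down outside) under the cap. A white pump bottle, 64 mm in diameter, 186 mm high, stands 125 mm away along -y of this frame, spout to -y.
- cap: Orange round twist-lock cap, 50 mm in diameter (51 over fine ridges), 26 mm high, 60 g, white stripe along its x on top. Origin: centre of its underside, z up. Locked, it sits on the shoulder, its x within 2 degrees of the bottle's x. Loose part held by two inner lugs; turns with little friction, does not rise as it turns. Slips in the fingers if turned on against a stop.
- tumbler: White ceramic tumbler, 72 mm across, 90 mm high, loose bystander. Origin: centre of its underside.
- peg_pot: Green plastic pot of clothes pegs, 84 mm across, 80 mm high (pegs to 100 mm), loose bystander. Origin: centre of its underside.
- scoop: Stainless scoop lying flat, bowl 56 mm across and 34 mm high, handle along its -x to 105 mm, loose bystander. Origin: 6 mm behind the bowl's centre, underside.
- tablet_tin: Yellow round tin, 64 mm in diameter, 60 mm high, loose bystander. Origin: centre of its underside.
- brush: Wooden-backed scrubbing brush, 90 by 50 mm, 30 mm high, loose bystander. Origin: centre of its underside.
- cup_eye (a point): Centre of the cup's flat horizontal eye (hole 12 by 12 mm, 22 mm wide outside, 5 mm thick), 39 mm along the cup's +x and 62.5 mm above its underside; it is dropped over the stand's pin.
- cap_seat (a point): Centre of the cap's seat, on the bottle's axis, 120 mm above the shelf. From locked, one way (clockwise or anticlockwise, hidden, differs between starts) the cap meets a hard stop after about 8 degrees; the other way, from 52 to 80 degrees, it lifts straight off; a stop ends that at about 85. Locked, it lifts only 1.5 mm. The lugs clear the neck 20 mm up.
Things that resemble listed ones, but are neither listed nor needed, are in the scene too. What is shaped like the cup but brown or pink is not meant.

How it is judged:
By the outcome, as a careful person would: the job done as asked, in the order asked, and still so for the second after the job is handed in, while the arm keeps its last pose, push and grip.
It also fails if it takes over 54 s, if anything falls off the work surface, if the arm or the gripper's body presses on something with over 40 N, if the wrist force passes 120 N, or if a joint passes its speed limit or range.

## Working session

There is one attempt and no reset: what is moved stays moved. The work goes in short steps, Python scripts to look and compute and a shell command to move; the robot and the scene stay as the last step left them, time stands still between calls to the robot, and variables do not carry over. Pictures are saved under pics/ and viewed, and the job is handed in when it is done.

```bash
ls; mkdir -p pics; python3 - <<'E'
from station import manip, viewer
import cv2,numpy as np
for n in("scene","top"):
    s=viewer.snapshot(n); cv2.imwrite(f"pics/{n}0.png",s["img"][:,:,::-1]); np.savez(f"pics/{n}0.npz",**s)
    print(n,s["fx"],s["cx"],s["cy"],s["origin"],s["attitude"])
print(manip.sense())
E
```

```text
pics
scene 512.1362026360852 321.16537035776486 203.16555043700887 [0.80988833 0.6062078  1.26300375] [ 0.22243247  0.93878145 -0.25654244 -0.05830242]
top 402.9063458845526 323.0242541073849 200.06168695675174 [0.28970932 0.018259   1.30781569] [ 0.71352913 -0.69445123  0.06238293 -0.0687171 ]
{'t': 0.1, 'q': array([ 9.62504379e-01,  5.28415462e-01,  1.43379672e+00,  2.47315972e-06,
        1.18138211e+00, -1.78508842e-01]), 'qd': array([ 0.00065713, -0.00031214, -0.00494554,  0.00063641, -0.0002373 ,
        0.00122631]), 'tau': array([ 1.25333436e-04, -4.43303704e+01, -1.78585964e+01, -2.05570227e-04,
        3.84210551e-03,  1.71776031e-05]), 'tcp_pos': array([0.26004906, 0.56766826, 0.25539828]), 'tool_rot': array([ 0.15013143,  0.6911146 , -0.15143806,  0.69057055]), 'force': array([ 0.07759836,  0.20334459, -0.43064063]), 'ft_torque': array([-0.01485587,  0.0135945 ,  0.04123204]), 'finger_gap': 1.0002684828246973}
```

View pics/scene0.png

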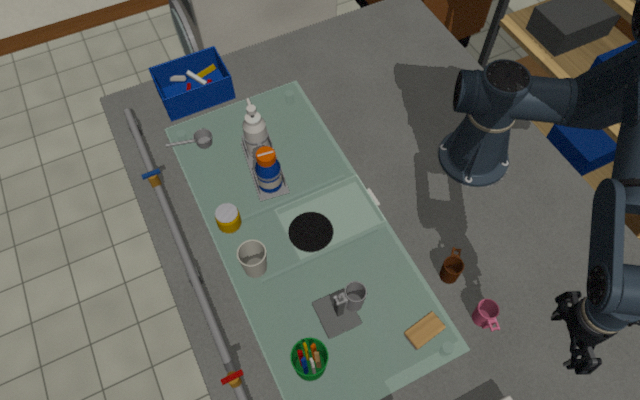

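View pics/top0.png

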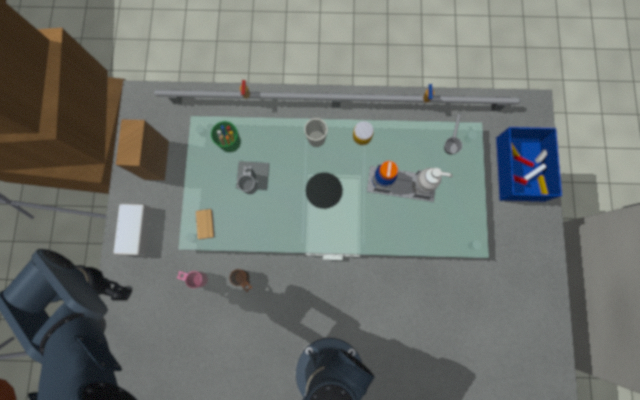

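The scene shows the steel cup hanging on the grey stand at scene (354,296) and top (248,182). The two lookalikes stand on the table: brown at (452,268) and pink at (487,313). Only the steel cup at the stand fits. The orange cap is at scene (266,156), and the black mat at (311,232). I'll confirm this in enlarged crops and measure.

```bash
cat > h.py <<'E'
import numpy as np,cv2
from scipy.spatial.transform import Rotation as R
def load(f): return dict(np.load(f))
def cloud(s):
    z=s["range_z"];v,u=np.mgrid[:400,:640]
    p=np.stack([(u-s["cx"])/s["fx"]*z,(v-s["cy"])/s["fy"]*z,z],-1)
    P=p@R.from_quat(s["attitude"]).as_matrix().T+s["origin"]
    P[z==0]=np.nan
    return P
def crop(s,c,r,k,f):
    im=s["img"][r[0]:r[1],c[0]:c[1],::-1]
    cv2.imwrite(f,cv2.resize(im,None,fx=k,fy=k,interpolation=cv2.INTER_CUBIC))
E
python3 - <<'E'
from h import *
s=load("pics/scene0.npz");t=load("pics/top0.npz")
crop(s,(310,400),(260,340),7,"pics/c1.png")
crop(s,(230,310),(120,200),7,"pics/c2.png")
for s,n,pts in((s,"scene",[(311,232),(354,287),(354,296),(341,296),(266,156),(267,152),(252,258),(340,220)]),(t,"top",[(324,190),(248,182),(248,172),(388,170),(330,220)])):
    P=cloud(s)
    for u,v in pts: print(n,u,v,P[v,u].round(4))
    im=s["img"].astype(int); hsv=cv2.cvtColor(s["img"],cv2.COLOR_RGB2HSV)
    # mat
    m=(im.max(-1)<45)&(abs(P[...,2]-.058)<.012)&(P[...,0]>.4)
    k,l,st,c=cv2.connectedComponentsWithStats(m.astype(np.uint8)); i=1+st[1:,4].argmax()
    q=P[l==i]; print("mat",st[i],(np.nanpercentile(q,0.5,0)+np.nanpercentile(q,99.5,0))/2,np.nanmean(q,0))
    # cap
    m=(hsv[...,0]<14)&(hsv[...,1]>170)&(hsv[...,2]>120)&(P[...,2]>.19)&(P[...,2]<.22)
    q=P[m&(P[...,0]>.4)&(P[...,1]<0)];print("cap",len(q),np.nanmedian(q,0), np.nanmin(q,0),np.nanmax(q,0))
    # heights near stand
E
```

```text
scene 311 232 [0.5608 0.0359 0.0582]
scene 354 287 [0.5475 0.243  0.123 ]
scene 354 296 [0.55   0.2515 0.0863]
scene 341 296 [0.5935 0.2621 0.165 ]
scene 266 156 [ 0.5966 -0.1459  0.1974]
scene 267 152 [ 0.5895 -0.1557  0.1983]
scene 252 258 [0.7291 0.0348 0.0573]
scene 340 220 [0.4745 0.0366 0.0544]
mat [ 289  213   44   38 1316] [0.56132512 0.03178518 0.05684134] [0.56152828 0.03267141 0.05671914]
cap 20 [ 0.59229044 -0.1474186   0.19904626] [ 0.57370984 -0.17322869  0.19173848] [ 0.61746403 -0.12593967  0.20243392]
top 324 190 [0.5577 0.0306 0.0541]
top 248 182 [0.5699 0.2676 0.0867]
top 248 172 [0.5874 0.2578 0.1437]
top 388 170 [ 0.5897 -0.1509  0.1981]
top 330 220 [0.462  0.0092 0.0538]
mat [335 182   5   7  12] [ 0.57407043 -0.01018216  0.05710876] [ 0.57386546 -0.00977368  0.05686008]
cap 65 [ 0.586871   -0.15324306  0.19950633] [ 0.56865726 -0.17408782  0.19074198] [ 0.61382563 -0.1288925   0.20377248]
```

View pics/c1.png

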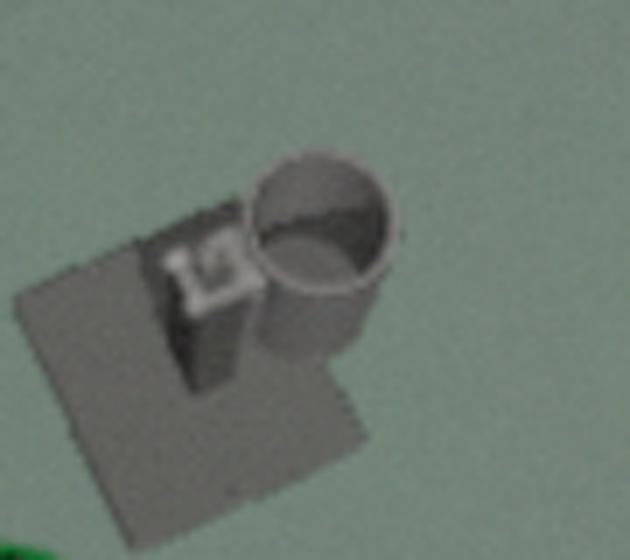

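View pics/c2.png

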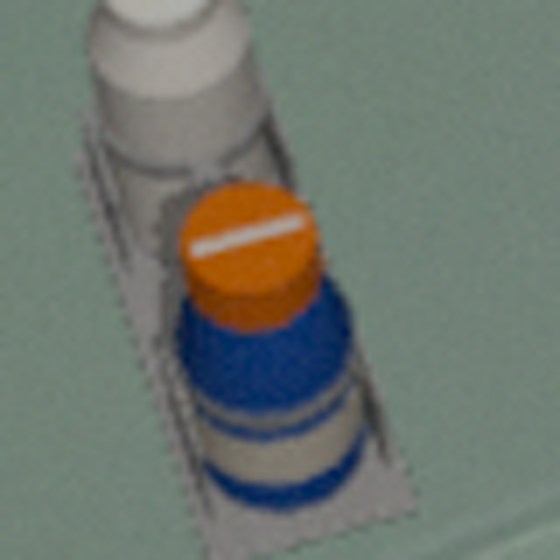

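The crops confirm it. The first (scene u 310–400, v 260–340) shows the steel-grey cup, rim centre about crop (320,222), with its eye over the pin at about (212,272). The second shows the orange cap with its white stripe from (192,247) to (304,222). Now I'll take precise positions by ray-plane intersection, checked against the top view.

```bash
cat >> h.py <<'E'
def rp(s,u,v,z):
    d=R.from_quat(s["attitude"]).as_matrix()@np.array([(u-s["cx"])/s["fx"],(v-s["cy"])/s["fy"],1])
    o=s["origin"];return (o+d*(z-o[2])/d[2])[:2]
def proj(s,P):
    p=(np.asarray(P)-s["origin"])@R.from_quat(s["attitude"]).as_matrix()
    return p[...,0]/p[...,2]*s["fx"]+s["cx"],p[...,1]/p[...,2]*s["fy"]+s["cy"]
def cr(x,o,k=7): return (x+.5)/k-.5+o
E
python3 - <<'E'
from h import *
s=load("pics/scene0.npz");t=load("pics/top0.npz")
f=lambda x,y,z,o:rp(s,cr(x,o[0]),cr(y,o[1]),z).round(4)
A=(310,260);B=(230,120)
for n,x,y in(("rimL",244,222),("rimR",396,222),("rimT",320,148),("rimB",320,297),("c",320,222)):print(n,f(x,y,.155,A))
print("eye",f(213,272,.150,A),"pin",f(213,272,.167,A))
c=[f(x,y,.063,A) for x,y in((13,298),(137,552),(369,436),(240,195))];print("plate",c,np.mean([c[0],c[2]],0))
print("plate dirs",np.degrees(np.arctan2(*(c[1]-c[0])[::-1])),np.degrees(np.arctan2(*(c[2]-c[1])[::-1])),np.linalg.norm(c[1]-c[0]),np.linalg.norm(c[2]-c[1]))
for n,x,y in(("capL",180,240),("capR",319,240),("capT",250,181),("c",249,244)):print(n,f(x,y,.201,B))
a,b=f(192,248,.201,B),f(304,222,.201,B);print("stripe",a,b,(a+b)/2,np.degrees(np.arctan2(*(b-a)[::-1])))
crop(t,(220,280),(150,210),9,"pics/c3.png");crop(t,(360,450),(145,205),8,"pics/c4.png")
E
```

```text
rimL [0.5793 0.2525]
rimR [0.5351 0.2747]
rimT [0.545 0.241]
rimB [0.5694 0.2859]
c [0.5572 0.2636]
eye [0.5953 0.2615] pin [0.5986 0.2667]
plate [array([0.6452, 0.2116]), array([0.647 , 0.3103]), array([0.5581, 0.3104]), array([0.5567, 0.2136])] [0.60165 0.261  ]
plate dirs 88.9552079861935 179.93555033144267 0.09871641200935133 0.08890005624295182
capL [ 0.6191 -0.1619]
capR [ 0.5738 -0.1391]
capT [ 0.5856 -0.175 ]
c [ 0.5973 -0.1489]
stripe [ 0.6166 -0.1567] [ 0.5754 -0.149 ] [ 0.596   -0.15285] 169.41393450719474
```

View pics/c3.png

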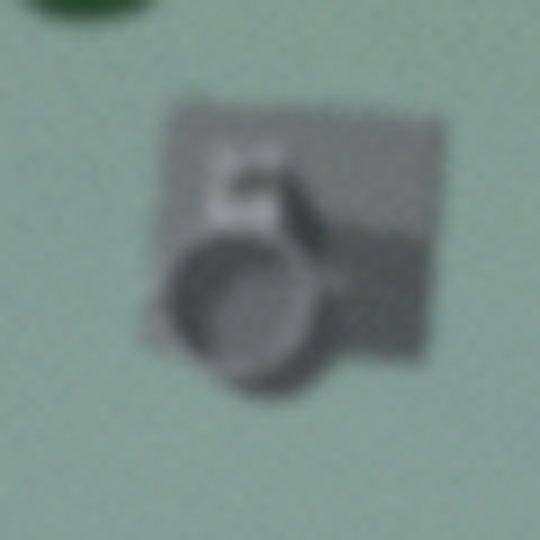

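View pics/c4.png

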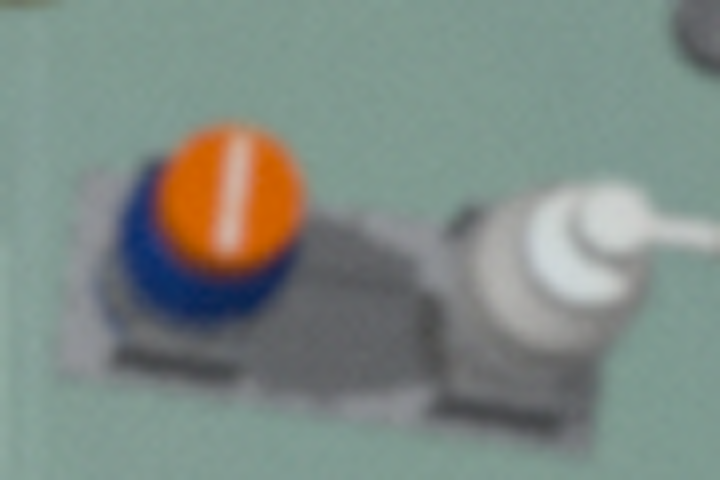

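```bash
python3 - <<'E'
from h import *
t=load("pics/top0.npz")
f=lambda x,y,z,o,k:rp(t,cr(x,o[0],k),cr(y,o[1],k),z).round(4)
A=(220,150)
print("rim",f(244,306,.155,A,9)," eye",f(248,190,.150,A,9))
for n,x,y in(("L",160,306),("R",325,306),("T",244,228),("B",244,390)):print(n,f(x,y,.155,A,9))
B=(360,145)
for n,x,y in(("capL",157,198),("capR",306,198),("T",232,122),("B",232,274)):print(n,f(x,y,.201,B,8))
a,b=f(228,250,.201,B,8),f(239,138,.201,B,8);print("stripe",a,b,(a+b)/2,np.degrees(np.arctan2(*(b-a)[::-1])))
st=np.array([.260,.5677]);
from scipy.spatial.transform import Rotation as R
from station import manip
q=manip.sense();M=R.from_quat(q["tool_rot"]).as_matrix();print(M.round(3),np.degrees(np.arctan2(M[1,1],M[0,1])))
E
```

```text
rim [0.5495 0.2573]  eye [0.5898 0.2594]
L [0.5487 0.2847]
R [0.5502 0.2308]
T [0.5756 0.2589]
B [0.5215 0.2555]
capL [ 0.5903 -0.1255]
capR [ 0.5917 -0.1782]
T [ 0.6189 -0.1521]
B [ 0.5633 -0.152 ]
stripe [ 0.572  -0.1506] [ 0.6131 -0.1546] [ 0.59255 -0.1526 ] -5.558725161918709
[[-0.001  0.417  0.909]
 [-0.002  0.909 -0.417]
 [-1.    -0.002 -0.   ]] 65.37520816314871
```

Findings:
- Cup axis is about (0.553, 0.2605), eye yaw about 0.
- Cap is about (0.594, −0.152), stripe about −8°.
- The two cameras differ by a few mm, so I'll average them and then check against the gripper itself.

First I'll move above the cup, with the jaws across y.

```bash
python3 -m crank '[1,33,-34,0,0.05, 1,66,-68,0,0.10, 1,99,-102,0,0.15, 1,132,-136,0,0.20, 1,165,-170,0,0.25, 1,198,-204,0,0.30, 1,231,-238,0,0.35, 1,264,-272,0,0.40, 1,293,-307,0,0.43, 1,293,-307,-20,0.43]' 40
```

```text
t: 1.35
tcp_pos: [0.557, 0.2586, 0.2372]
tool_rot: [0.002, 0.705, -0.001, 0.709]
force: [-0.8, 0.4, -1.1]
finger_gap: 0.997
```

```bash
python3 -m crank '[1,0,0,0,0]'; python3 - <<'E'
from h import *
from station import viewer,manip
print(manip.sense()["tcp_pos"])
for n in("scene","top"):
    s=viewer.snapshot(n);np.savez(f"pics/{n}1.npz",**s)
    print(n,proj(s,manip.sense()["tcp_pos"]))
s=load("pics/scene1.npz");crop(s,(300,440),(210,350),5,"pics/c5.png")
t=load("pics/top1.npz");crop(t,(200,300),(130,230),6,"pics/c6.png")
# mat in top
im=load("pics/top0.npz")
m=(im["img"].max(-1)<50).astype(np.uint8);m[:,:290]=0;m[:,360:]=0;m[:160]=0;m[220:]=0
k,l,st,c=cv2.connectedComponentsWithStats(m);i=1+st[1:,4].argmax();print(st[i],rp(im,*c[i],.058))
im=load("pics/scene0.npz")
m=(im["img"].max(-1)<50).astype(np.uint8);m[:,:270]=0;m[:,350:]=0;m[:200]=0;m[260:]=0
k,l,st,c=cv2.connectedComponentsWithStats(m);i=1+st[1:,4].argmax();print(st[i],rp(im,*c[i],.058))
E
```

```text
t: 1.48
tcp_pos: [0.5522, 0.2601, 0.2343]
tool_rot: [-0.0, 0.709, -0.001, 0.705]
force: [0.0, 0.3, -0.7]
finger_gap: 1.0
[0.55223654 0.26014306 0.23431543]
scene (np.float64(358.53974583544453), np.float64(275.84988255434973))
top (np.float64(239.5608063179022), np.float64(175.6250743651688))
[315 175  26  31 449] [0.55846534 0.01473286]
[ 289  212   44   39 1331] [0.5618248  0.03348204]
```

View pics/c5.png

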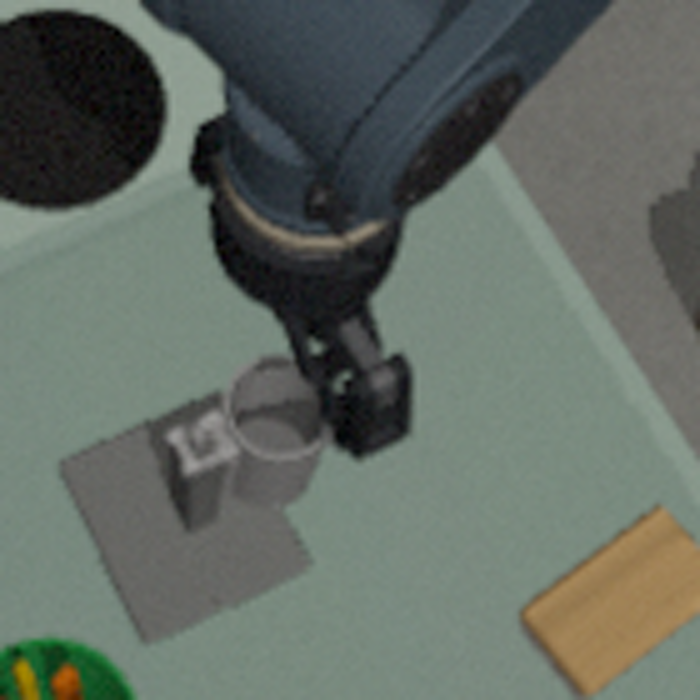

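View pics/c6.png

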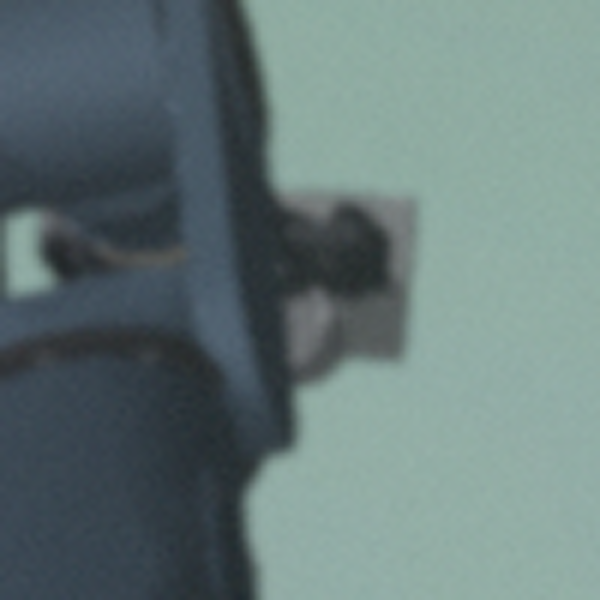

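The scene crop shows the +y finger just above and beside the cup, with its tip near crop (370,440). I'll overlay the predicted finger box to check the calibration offset of each camera.

```bash
python3 - <<'E'
from h import *
T=np.array([.5522,.2601,.2343])
for n,o,k,f in(("scene",(300,210),5,"c5"),("top",(200,130),6,"c6")):
    s=load(f"pics/{n}1.npz");im=cv2.imread(f"pics/{f}.png")
    for z in(T[2]-.012,):
        pts=[T+np.array([x,y,z-T[2]]) for x,y in((-.011,.0425),(.011,.0425),(.011,.057),(-.011,.057))]
        u,v=proj(s,np.array(pts));q=np.stack([(u-o[0]+.5)*k-.5,(v-o[1]+.5)*k-.5],-1).astype(np.int32)
        cv2.polylines(im,[q],True,(0,255,255),1)
    a=np.linspace(0,6.28,60)
    P=np.stack([.553+.026*np.cos(a),.2605+.026*np.sin(a),0*a+.155],-1)
    u,v=proj(s,P);q=np.stack([(u-o[0]+.5)*k-.5,(v-o[1]+.5)*k-.5],-1).astype(np.int32);cv2.polylines(im,[q],True,(0,0,255),1)
    P=cloud(s);m=abs(P-(T+[0,.05,-.012])).max(-1)<.035
    q=P[m];print(n,len(q),np.percentile(q,[1,50,99],axis=0).round(3))
    cv2.imwrite(f"pics/{f}o.png",im)
a=cv2.imread("pics/c5o.png")[200:600,150:550];b=cv2.imread("pics/c6o.png")[100:500,200:600]
cv2.imwrite("pics/c7.png",np.hstack([a,b]))
E
```

```text
scene 25 [[0.56  0.303 0.226]
 [0.563 0.309 0.24 ]
 [0.566 0.316 0.254]]Traceback (most recent call last):
  File "<stdin>", line 13, in <module>
    return _quantile_unchecked(
        a, q, axis, out, overwrite_input, method, keepdims, weights)
    return _ureduce(a,
                    func=_quantile_ureduce_func,
    ...<5 lines>...
                    overwrite_input=overwrite_input,
                    method=method)
    r = func(a, **kwargs)
    result = _quantile(arr,
                       quantiles=q,
    ...<2 lines>...
                       out=out,
                       weights=wgt)
    slices_having_nans = np.isnan(arr[-1, ...])
                                  ~~~^^^^^^^^^
IndexError: index -1 is out of bounds for axis 0 with size 0
```

```bash
python3 - <<'E'
from h import *
T=np.array([.5522,.2601,.2343])
for n,o,k,f in(("scene",(300,210),5,"c5"),("top",(200,130),6,"c6")):
    s=load(f"pics/{n}1.npz");im=cv2.imread(f"pics/{f}.png")
    def d(P,c):
        u,v=proj(s,np.array(P));q=np.stack([(u-o[0]+.5)*k-.5,(v-o[1]+.5)*k-.5],-1).astype(np.int32);cv2.polylines(im,[q],True,c,1)
    for z in(-.012,.03): d([T+np.array([x,y,z]) for x,y in((-.011,.0425),(.011,.0425),(.011,.057),(-.011,.057))],(0,255,255))
    a=np.linspace(0,6.28,60)
    d(np.stack([.553+.026*np.cos(a),.2605+.026*np.sin(a),0*a+.155],-1),(0,0,255))
    cv2.imwrite(f"pics/{f}o.png",im)
a=cv2.imread("pics/c5o.png")[200:600,150:550];b=cv2.imread("pics/c6o.png")[100:500,200:600]
cv2.imwrite("pics/c7.png",np.hstack([a,b]))
E
```

```text
(no output)
```

View pics/c7.png

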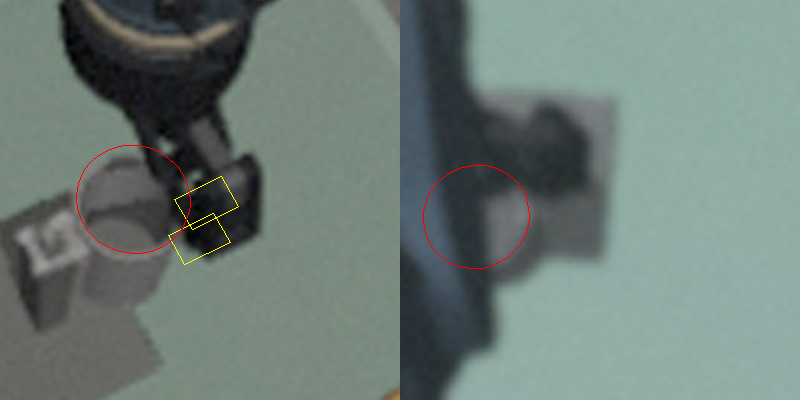

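```bash
python3 - <<'E'
from h import *
T=np.array([.5522,.2601,.2343])
for n,o,k,f in(("scene",(300,210),5,"c5"),("top",(200,130),6,"c6")):
    s=load(f"pics/{n}1.npz");im=cv2.imread(f"pics/{f}.png")
    def d(P,c):
        u,v=proj(s,np.array(P));q=np.stack([(u-o[0]+.5)*k-.5,(v-o[1]+.5)*k-.5],-1).astype(np.int32);cv2.polylines(im,[q],True,c,1)
    for g in(1,-1):
      for z in(-.012,.03): d([T+np.array([x,g*y,z]) for x,y in((-.011,.0425),(.011,.0425),(.011,.057),(-.011,.057))],(0,255,255))
    cv2.imwrite(f"pics/{f}o.png",im)
    P=cloud(s);g=1 if n=="scene" else -1
    m=(s["img"].max(-1)<75)&(P[...,2]>.2)&(P[...,2]<.26)&(abs(P[...,0]-.552)<.06)&(abs(P[...,1]-(.26+g*.05))<.05)
    v,u=np.nonzero(m);q=P[m];print(n,len(q),u.min(),u.max(),v.min(),v.max(),np.percentile(q,[2,25,50,75,98],axis=0).round(3))
a=cv2.imread("pics/c5o.png")[200:600,150:550];b=cv2.imread("pics/c6o.png")[100:500,200:600]
cv2.imwrite("pics/c8.png",np.hstack([a,b]))
E
```

```text
scene 17 363 368 291 299 [[0.56  0.303 0.229]
 [0.561 0.305 0.239]
 [0.562 0.31  0.243]
 [0.564 0.312 0.252]
 [0.565 0.316 0.256]]
top 5 258 260 178 179 [[0.54  0.204 0.241]
 [0.543 0.204 0.244]
 [0.543 0.204 0.246]
 [0.544 0.206 0.255]
 [0.546 0.206 0.259]]
```

View pics/c8.png

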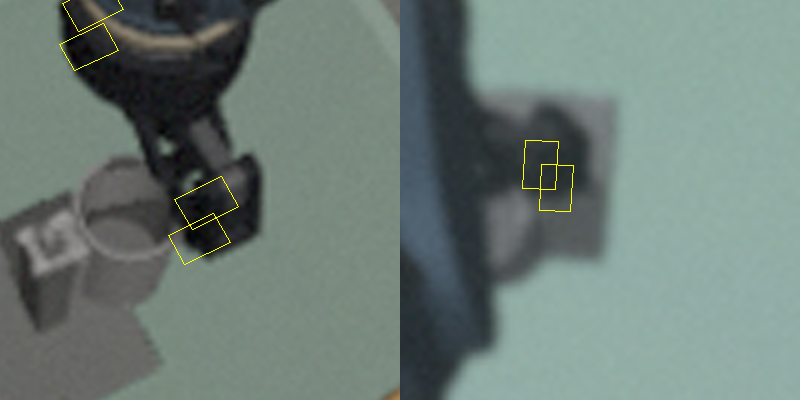

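```bash
python3 - <<'E'
from h import *
s=load("pics/scene0.npz");t=load("pics/top0.npz")
a=cv2.resize(s["img"][80:400,150:480,::-1],None,fx=2.4,fy=1.8) 
crop(t,(180,310),(110,210),6,"pics/t1.png");crop(t,(290,380),(110,210),6,"pics/t2.png")
crop(s,(190,350),(195,285),5,"pics/s2.png")
E
```

```text
(no output)
```

View pics/t2.png

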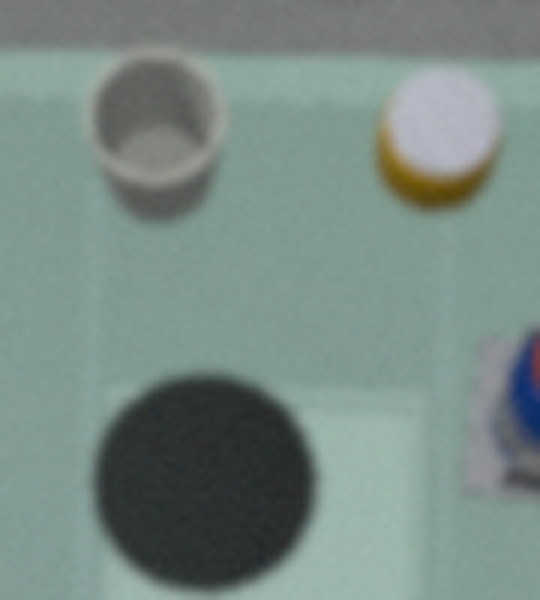

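View pics/s2.png

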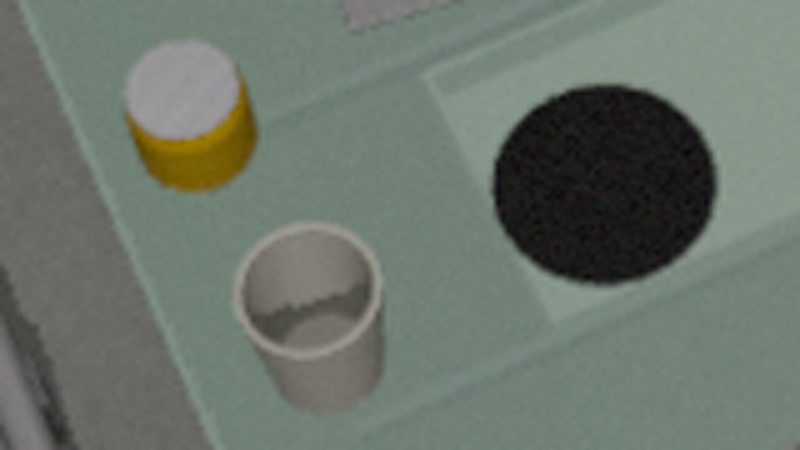

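```bash
python3 - <<'E'
from h import *
s=load("pics/scene0.npz");t=load("pics/top0.npz")
def c(im,x,y,o,k,z):return rp(im,cr(x,o[0],k),cr(y,o[1],k),z)
L=[("mat",(605,184),(206,482),.058),("tumbler",(308,291),(158,116),.145),("tin",(184,89),(441,122),.115)]
for n,a,b,z in L:
    p=c(s,*a,(190,195),5,z);q=c(t,*b,(290,110),6,z);print(n,p.round(4),q.round(4),(p-q).round(4))
E
```

```text
mat [0.5609 0.0338] [0.5571 0.0309] [0.0038 0.0029]
tumbler [0.7315 0.0629] [0.7272 0.0594] [0.0042 0.0034]
tin [ 0.7424 -0.0862] [ 0.7389 -0.0864] [0.0035 0.0001]
```

Both cameras agree once a constant bias of about (4, 3) mm is allowed for, so I keep the averages: cup (0.553, 0.2605), mat (0.559, 0.0325), cap (0.593, −0.152). Now I'll descend and grip.

```bash
python3 -m crank '[1,1,0,-25,0, 1,1,0,-50,0, 1,1,0,-75,0, 1,1,0,-88,0, 1,1,0,-88,0]' 40
```

```text
t: 2.2
tcp_pos: [0.5539, 0.2615, 0.148]
tool_rot: [-0.001, 0.708, 0.0, 0.707]
force: [-0.1, 0.5, -0.9]
finger_gap: 1.004
```

```bash
python3 - <<'E'
from h import *
from station import viewer,manip
s=viewer.snapshot("scene");np.savez("pics/scene2.npz",**s);crop(s,(310,400),(250,340),7,"pics/c9.png")
E
```

```text
(no output)
```

View pics/c9.png

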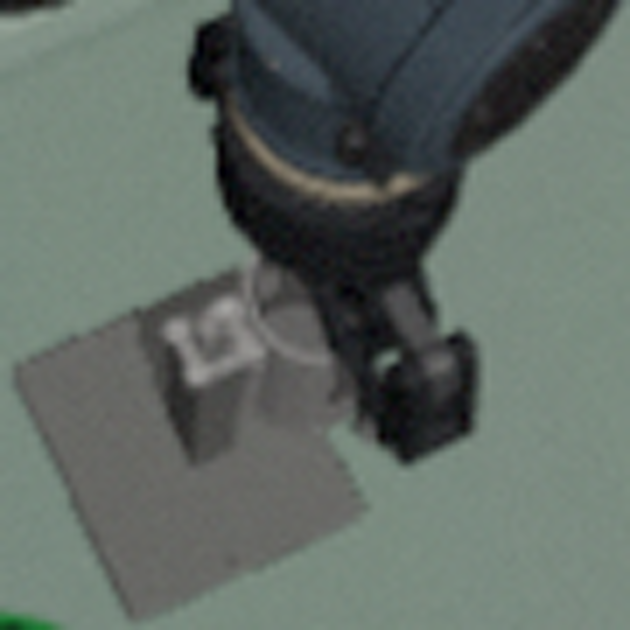

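```bash
python3 - <<'E'
from h import *
s=load("pics/scene2.npz");P=cloud(s)
for v in range(298,318,2):
    print(v,[tuple((P[v,u]*1000).round().astype(int).tolist()) if np.isfinite(P[v,u,0]) else None for u in range(361,379,2)])
E
```

```text
298 [(564, 297, 201), (561, 300, 204), (556, 301, 201), (559, 311, 229), (557, 315, 237), (554, 317, 237), (550, 318, 236), (548, 323, 245), (542, 322, 235)]
300 [(566, 301, 202), (562, 303, 201), (559, 305, 202), (560, 312, 222), (560, 319, 238), (556, 321, 239), (553, 323, 239), (548, 324, 236), (545, 327, 238)]
302 [(567, 303, 195), (563, 305, 196), (567, 316, 227), (566, 321, 238), (563, 324, 242), (559, 325, 241), (554, 326, 237), (550, 328, 237), (546, 329, 233)]
304 [(567, 305, 187), (565, 308, 192), (558, 307, 182), (568, 325, 237), (564, 327, 240), (560, 328, 237), (556, 329, 234), (550, 329, 228), (546, 331, 226)]
306 [(566, 304, 169), (567, 312, 192), (562, 313, 188), (567, 325, 227), (566, 330, 237), (561, 331, 232), (556, 331, 226), (550, 330, 217), (546, 333, 219)]
308 [(566, 306, 161), (567, 313, 182), (563, 316, 185), (568, 328, 222), (565, 331, 226), (561, 332, 221), (556, 332, 217), (550, 332, 209), (546, 333, 206)]
310 [(567, 308, 154), (564, 311, 158), (563, 317, 172), (568, 329, 211), (565, 332, 215), (561, 333, 213), (555, 333, 205), (548, 332, 192), (545, 335, 196)]
312 [(566, 308, 140), (563, 311, 145), (561, 316, 156), (567, 329, 198), (565, 333, 205), (558, 332, 192), (554, 334, 193), (551, 337, 197), (513, 303, 55)]
314 [(550, 290, 54), (546, 293, 59), (561, 318, 146), (567, 330, 188), (564, 334, 194), (559, 334, 187), (555, 336, 185), (519, 304, 51), (515, 307, 53)]
316 [(552, 294, 54), (547, 296, 51), (543, 298, 53), (539, 300, 53), (564, 336, 185), (530, 305, 53), (526, 308, 56), (522, 309, 55), (519, 313, 60)]
```

The depth readings settle it: the dark blob is the knuckle above the pad. The finger's centre in x is about 0.5565 in the scene camera, against 0.557 for the cup, so the two are aligned. Closing.

```bash
python3 -m crank '[0,0,0,0,0, 0,0,0,0,0, 0,0,0,0,0, 0,0,0,0,0, 0,0,0,0,0, 0,0,0,0,0]' 40
```

```text
t: 3.0
tcp_pos: [0.5549, 0.2614, 0.1495]
tool_rot: [0.0, 0.706, 0.0, 0.708]
force: [-1.4, 0.9, 6.3]
finger_gap: 0.595
```

Gap 0.595 is about 51 mm, so the cup is held. Lifting straight up.

```bash
python3 -m crank '[0,0,0,4,0, 0,0,0,10,0, 0,0,0,20,0, 0,0,0,32,0, 0,0,0,45,0, 0,0,0,60,0, 0,0,0,75,0, 0,0,0,75,0]'; python3 - <<'E'
from h import *
from station import viewer,manip
print(manip.sense()["tcp_pos"],manip.sense()["force"])
s=viewer.snapshot("scene");np.savez("pics/scene3.npz",**s);crop(s,(290,410),(230,340),6,"pics/c10.png")
E
```

```text
t: 4.0
tcp_pos: [0.5553, 0.2615, 0.2253]
tool_rot: [0.0, 0.706, 0.0, 0.708]
force: [0.9, 0.6, -0.8]
finger_gap: 0.598
[0.55526615 0.26147752 0.22527265] [ 0.9075137   0.63188679 -0.82746919]
```

View pics/c10.png

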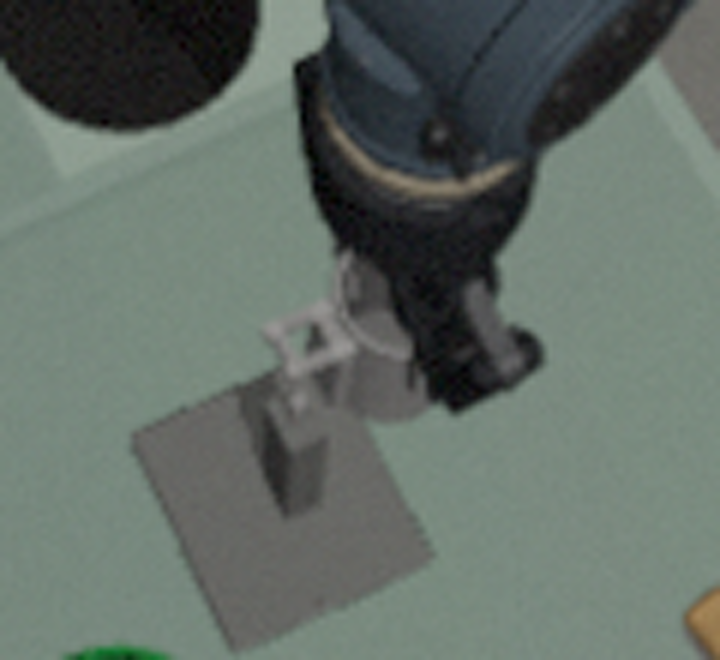

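The cup is held level and its eye is well clear of the pin, which shows at crop (300,395). Carrying it to above the mat.

```bash
python3 -m crank '[0,1,-15,0,0, 0,2,-45,0,0, 0,3,-80,0,0, 0,4,-115,0,0, 0,4,-150,0,0, 0,4,-180,0,0, 0,4,-208,0,0, 0,4,-229,0,0, 0,4,-229,-20,0, 0,4,-229,-50,0]' && python3 -m crank '[0,0,0,-20,0, 0,0,0,-35,0, 0,0,0,-42,0, 0,0,0,-42,0]'
```

```text
t: 5.3
tcp_pos: [0.5586, 0.0306, 0.173]
tool_rot: [0.0, 0.707, -0.001, 0.708]
force: [-0.4, 0.7, -1.1]
finger_gap: 0.598
t: 5.8
tcp_pos: [0.5583, 0.032, 0.131]
tool_rot: [-0.0, 0.707, 0.0, 0.707]
force: [0.9, -0.2, -1.1]
finger_gap: 0.6
```

```bash
python3 - <<'E'
from h import *
from station import viewer,manip
s=viewer.snapshot("scene");np.savez("pics/scene4.npz",**s);crop(s,(260,380),(170,280),6,"pics/c11.png")
E
python3 -m crank '[0,0,0,-2,0, 0,0,0,-4,0, 0,0,0,-4,0]'
```

```text
t: 6.22
tcp_pos: [0.5584, 0.0322, 0.1275]
tool_rot: [-0.0, 0.707, 0.0, 0.707]
force: [-0.2, -0.4, -1.5]
finger_gap: 0.598
```

View pics/c11.png

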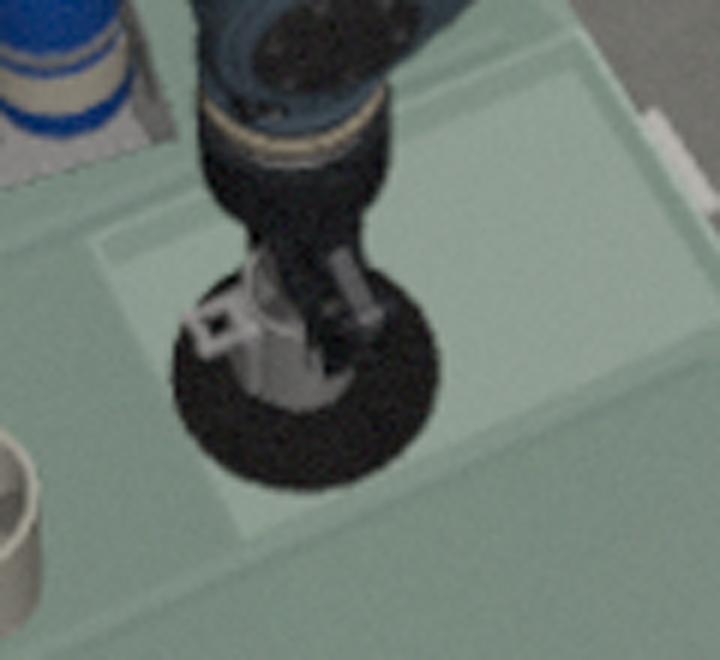

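The cup hangs just above the mat's centre, with its foot around crop (305,385). I'll lower it in 2 mm steps until it touches.

```bash
for i in 1 2 3; do echo; done; python3 -m crank '[0,0,0,-2,0, 0,0,0,-2,0]'; python3 - <<'E'
from station import manip
print(manip.sense()["force"])
E
```

```text
t: 6.48
tcp_pos: [0.5584, 0.0321, 0.1253]
tool_rot: [-0.0, 0.707, 0.0, 0.707]
force: [-0.3, 0.8, -1.2]
finger_gap: 0.596
[-0.26790263  0.82640929 -1.21291283]
```

```bash
python3 -m crank '[0,0,0,-2,0, 0,0,0,-2,0]'
```

```text
t: 6.72
tcp_pos: [0.5596, 0.0321, 0.1247]
tool_rot: [-0.0, 0.706, -0.0, 0.708]
force: [0.0, 0.7, 7.6]
finger_gap: 0.594
```

Contact at 7.6 N. Releasing.

```bash
python3 -m crank '[0.7,0,0,1,0, 0.85,0,0,1,0, 1,0,0,1,0, 1,0,0,1,0, 1,0,0,1,0, 1,0,0,20,0, 1,0,0,45,0, 1,0,0,80,0, 1,0,0,120,0, 1,0,0,125,0]'; python3 - <<'E'
from h import *
from station import viewer,manip
s=viewer.snapshot("scene");np.savez("pics/scene5.npz",**s);crop(s,(260,380),(170,280),6,"pics/c12.png")
E
```

```text
t: 7.98
tcp_pos: [0.5601, 0.032, 0.2513]
tool_rot: [-0.0, 0.705, -0.0, 0.709]
force: [0.6, -0.7, -0.2]
finger_gap: 1.002
```

View pics/c12.png

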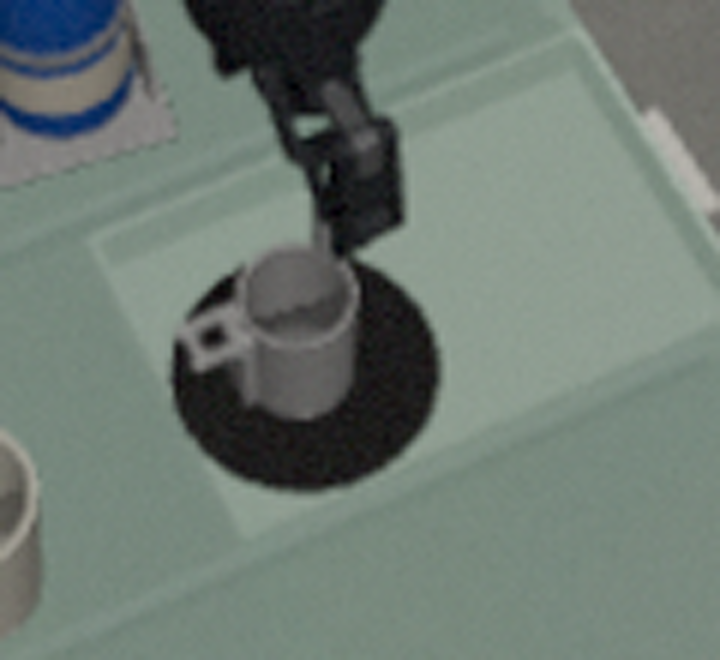

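The cup stands upright in the middle of the mat and is released: rim at crop (302,295), foot at (300,395). I'll use it to refine the scene-camera bias for the cap, and move over the bottle while turning the jaws to lie along x.

```bash
python3 - <<'E'
from h import *
s=load("pics/scene5.npz")
print("cup scene",rp(s,cr(302,260,6),cr(295,170,6),.128))
E
python3 -m crank '[1,0,0,15,-0.17, 1,0,-10,15,-0.34, 1,5,-35,15,-0.51, 1,10,-60,15,-0.68, 1,15,-90,15,-0.85, 1,20,-120,15,-1.02, 1,25,-150,15,-1.19, 1,30,-170,15,-1.36, 1,33,-184,15,-1.53, 1,33,-184,15,-1.57]'
python3 -m crank '[1,0,0,0,0]'; python3 - <<'E'
from h import *
from station import viewer,manip
s=viewer.snapshot("scene");np.savez("pics/scene6.npz",**s);crop(s,(220,340),(80,190),6,"pics/c13.png")
s=viewer.snapshot("top");np.savez("pics/top6.npz",**s);crop(s,(340,460),(120,210),6,"pics/c14.png")
E
```

```text
cup scene [0.56118238 0.03392319]
t: 9.28
tcp_pos: [0.5907, -0.1529, 0.2611]
tool_rot: [-0.5, -0.5, 0.501, -0.498]
force: [-0.7, 0.8, 0.5]
finger_gap: 1.005
t: 9.4
tcp_pos: [0.5905, -0.1517, 0.2614]
tool_rot: [0.499, 0.501, -0.5, 0.499]
force: [-0.1, -0.4, 0.2]
finger_gap: 1.003
```

View pics/c13.png

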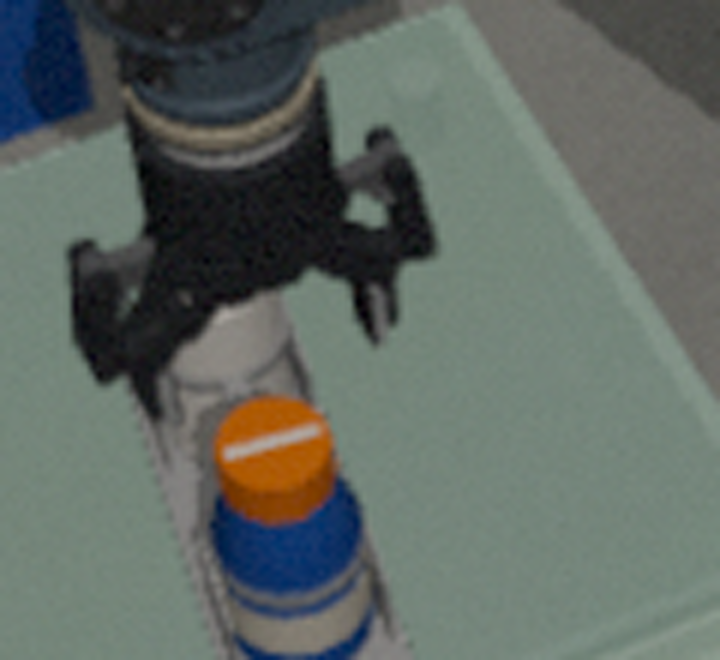

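View pics/c14.png

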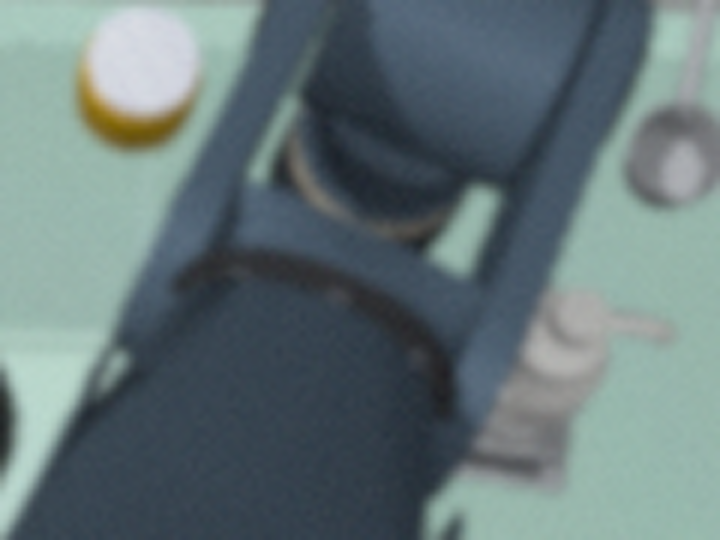

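```bash
python3 - <<'E'
from h import *
s=load("pics/scene6.npz")
for p in((274,447),(272,441.5),(215,447),(334,447),(274,396)):print(rp(s,cr(p[0],220,6),cr(p[1],80,6),.201).round(4))
# model fit: top-disc silhouette overlay
im=cv2.imread("pics/c13.png")
for (x,y,col) in((.594+.0017,-.152+.0019,(255,0,0)),):
    a=np.linspace(0,6.28,80)
    for z in(.201,.175):
        u,v=proj(s,np.stack([x+.0255*np.cos(a),y+.0255*np.sin(a),0*a+z],-1))
        cv2.polylines(im,[np.stack([(u-220+.5)*6-.5,(v-80+.5)*6-.5],-1).astype(np.int32)],True,col,1)
cv2.imwrite("pics/c15.png",cv2.resize(im[360:560,160:400],None,fx=3,fy=3))
E
```

```text
[ 0.5967 -0.1498]
[ 0.5963 -0.1528]
[ 0.6191 -0.1611]
[ 0.5739 -0.1383]
[ 0.5859 -0.1746]
```

View pics/c15.png

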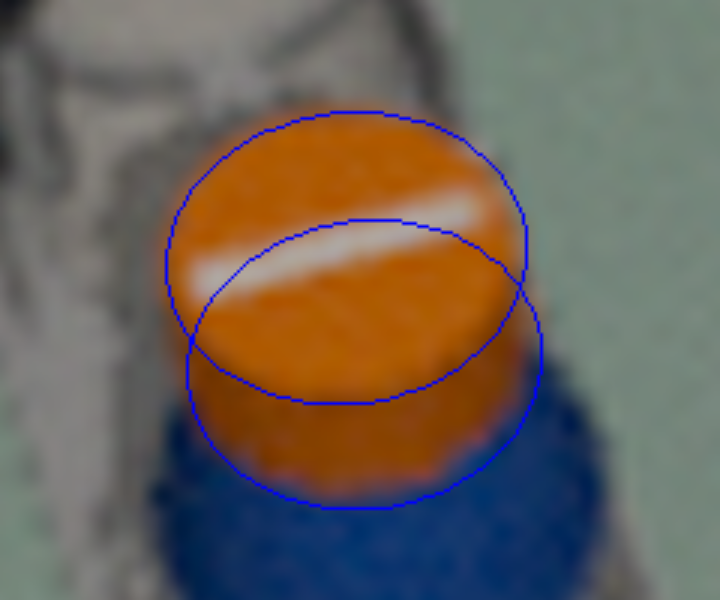

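The overlay puts the cap at about (0.594, −0.153), true frame. Descending to TCP z ≈ 0.200, which leaves the tips just above the shoulder.

```bash
python3 -m crank '[1,3,-1,0,0, 1,3,-1,-20,0, 1,3,-1,-40,0, 1,3,-1,-52,0, 1,3,-1,-60,0, 1,3,-1,-60,0, 1,3,-1,-60,0]'; python3 - <<'E'
from h import *
from station import viewer,manip
s=viewer.snapshot("scene");np.savez("pics/scene7.npz",**s);crop(s,(220,340),(80,190),6,"pics/c16.png")
E
```

```text
t: 10.38
tcp_pos: [0.5948, -0.153, 0.2039]
tool_rot: [0.5, 0.5, -0.5, 0.501]
force: [-0.2, 0.3, 0.2]
finger_gap: 0.999
```

View pics/c16.png

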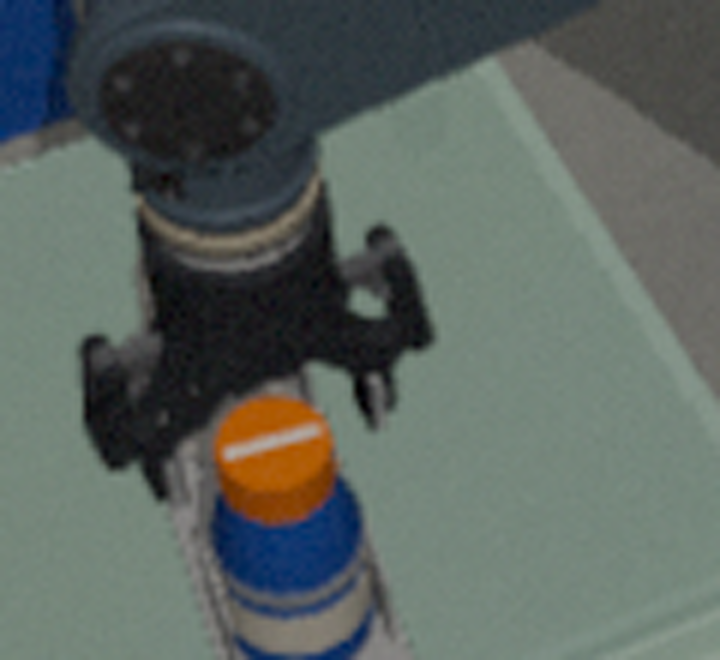

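The tips are at crop (160,495) and (375,425), with their midpoint on the cap's axis. Closing.

```bash
python3 -m crank '[0.75,0,0,-3,0, 0.75,0,0,-3,0, 0.6,0,0,-3,0, 0,0,0,-3,0, 0,0,0,-3,0, 0,0,0,-3,0, 0,0,0,-3,0]' 40; python3 - <<'E'
from station import manip
q=manip.sense();print(q["force"],q["ft_torque"],q["q"])
E
```

```text
t: 11.3
tcp_pos: [0.5946, -0.153, 0.2007]
tool_rot: [0.5, 0.5, -0.5, 0.5]
force: [0.0, 0.3, 4.2]
finger_gap: 0.573
[0.0376381  0.29981536 4.1508251 ] [ 0.01780632  0.06609435 -0.03098157] [-4.33567823e-01  5.77805524e-01  1.51548602e+00 -3.27185439e-05
  1.04757811e+00 -4.34545771e-01]
```

Gripped at 0.573, about 49 mm. Trying anticlockwise (+) first, in small steps.

```bash
P='from station import manip
q=manip.sense();print(q["force"].round(2),q["ft_torque"].round(3))'
python3 -m crank '[0,0,0,0,0.04, 0,0,0,0,0.08, 0,0,0,0,0.08]'; python3 -c "$P"; python3 -m crank '[0,0,0,0,0.05, 0,0,0,0,0.10, 0,0,0,0,0.10]'; python3 -c "$P"
```

```text
t: 11.68
tcp_pos: [0.5947, -0.1529, 0.2007]
tool_rot: [0.48, 0.519, -0.479, 0.52]
force: [-0.2, -0.3, 4.8]
finger_gap: 0.574
[-0.24 -0.3   4.76] [0.059 0.068 0.1  ]
t: 12.05
tcp_pos: [0.5947, -0.1529, 0.2007]
tool_rot: [0.453, 0.543, -0.453, 0.543]
force: [-0.1, -0.4, 6.5]
finger_gap: 0.57
[-0.14 -0.41  6.55] [0.034 0.042 0.022]
```

The moment stays near zero past 10°, so this direction has no stop. Continuing.

```bash
P='from station import manip
q=manip.sense();print(q["force"].round(2),q["ft_torque"].round(3),q["q"][5])'
python3 -m crank '[0,0,0,0,0.06, 0,0,0,0,0.12, 0,0,0,0,0.18, 0,0,0,0,0.24, 0,0,0,0,0.24]'; python3 -c "$P"; python3 - <<'E'
from h import *
from station import viewer,manip
s=viewer.snapshot("scene");crop(s,(220,340),(80,190),6,"pics/c17.png")
E
```

```text
t: 12.68
tcp_pos: [0.5947, -0.1531, 0.2007]
tool_rot: [0.385, 0.593, -0.385, 0.594]
force: [0.3, -0.3, 4.6]
finger_gap: 0.57
[ 0.32 -0.27  4.58] [0.008 0.027 0.035] -0.8536266409854052
```

View pics/c17.png

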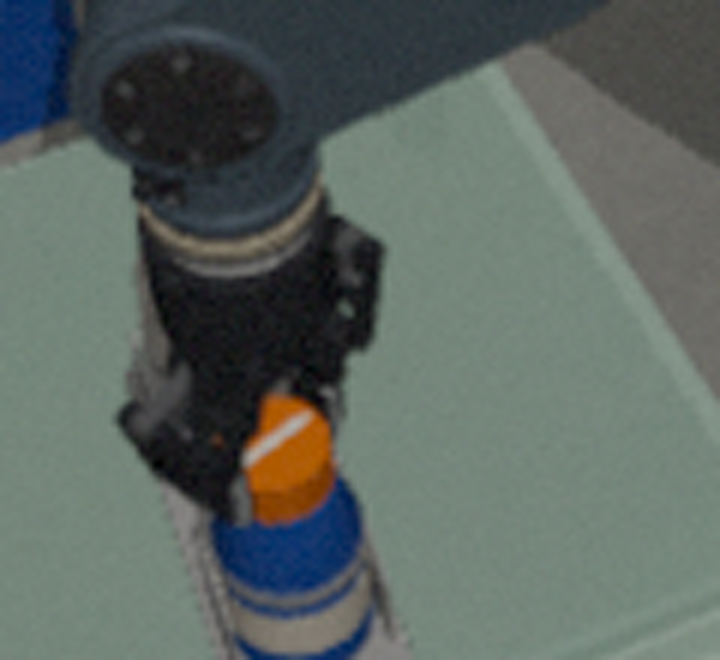

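The stripe, from crop (245,465) to (315,415), has turned about 24° with the gripper. I'll go on to about 66° in total, checking halfway.

```bash
P='from station import manip
q=manip.sense();print(q["force"].round(2),q["ft_torque"].round(3),q["q"][5])'
python3 -m crank '[0,0,0,0,0.08, 0,0,0,0,0.16, 0,0,0,0,0.24, 0,0,0,0,0.32, 0,0,0,0,0.38, 0,0,0,0,0.38]'; python3 -c "$P"; python3 -m crank '[0,0,0,0,0.08, 0,0,0,0,0.16, 0,0,0,0,0.24, 0,0,0,0,0.32, 0,0,0,0,0.35, 0,0,0,0,0.35]'; python3 -c "$P";python3 - <<'E'
from h import *
from station import viewer,manip
s=viewer.snapshot("scene");crop(s,(220,340),(80,190),6,"pics/c18.png")
E
```

```text
t: 13.48
tcp_pos: [0.5948, -0.1531, 0.2007]
tool_rot: [0.266, 0.655, -0.266, 0.656]
force: [0.7, -0.1, 5.2]
finger_gap: 0.571
[ 0.68 -0.09  5.21] [-0.032  0.027  0.067] -1.2333769673939323
t: 14.22
tcp_pos: [0.5948, -0.153, 0.2007]
tool_rot: [0.148, 0.691, -0.148, 0.692]
force: [0.4, 0.4, 5.5]
finger_gap: 0.57
[0.41 0.41 5.5 ] [0.08  0.024 0.041] -1.583170791489844
```

View pics/c18.png

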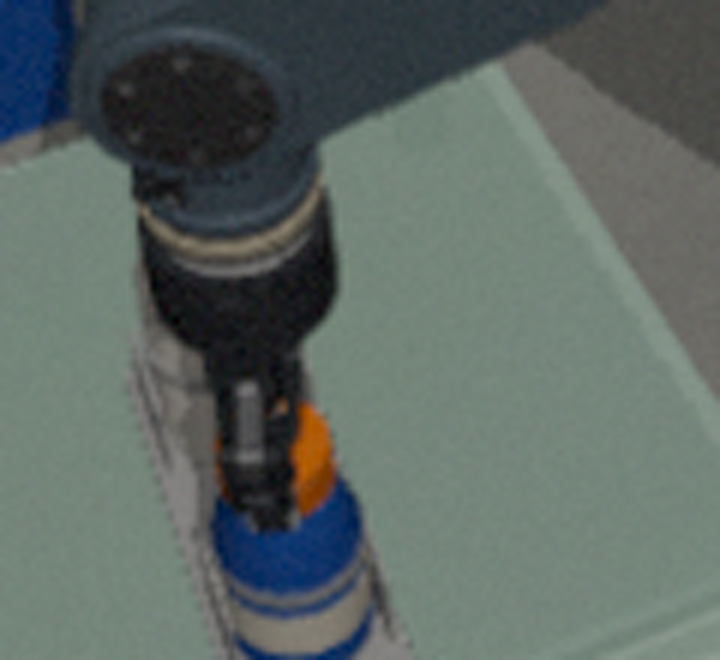

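No resistance over about 66°, so the cap should be inside the free range (52–80°). I'll lift 4 mm first and check the force.

```bash
P='from station import manip
q=manip.sense();print(q["force"].round(2),q["ft_torque"].round(3),q["tcp_pos"],q["finger_gap"])'
python3 -m crank '[0,0,0,2,0, 0,0,0,4,0, 0,0,0,4,0]'; python3 -c "$P"
```

```text
t: 14.65
tcp_pos: [0.5941, -0.1527, 0.2039]
tool_rot: [0.148, 0.692, -0.147, 0.691]
force: [0.4, 0.2, -1.8]
finger_gap: 0.573
[ 0.36  0.2  -1.79] [-0.004  0.003 -0.031] [ 0.59411371 -0.15273698  0.20390547] 0.5730061092267181
```

The force shows only the cap's own weight, so it is free. Lifting 75 mm in total, straight up.

```bash
python3 -m crank '[0,0,0,8,0, 0,0,0,18,0, 0,0,0,30,0, 0,0,0,43,0, 0,0,0,56,0, 0,0,0,66,0, 0,0,0,72,0, 0,0,0,72,0, 0,0,0,72,0]'; python3 - <<'E'
from h import *
from station import viewer,manip
for n in("scene","top"):
    s=viewer.snapshot(n);np.savez(f"pics/{n}9.npz",**s);cv2.imwrite(f"pics/{n}9.png",s["img"][:,:,::-1])
s=load("pics/scene9.npz");crop(s,(220,340),(60,190),4.5,"pics/c19.png")
q=manip.sense();print(q["force"].round(2),q["tcp_pos"],q["finger_gap"],q["qd"].round(3))
E
```

```text
t: 15.78
tcp_pos: [0.5941, -0.1527, 0.2758]
tool_rot: [0.147, 0.692, -0.147, 0.691]
force: [0.1, 0.2, -1.0]
finger_gap: 0.572
[-0.99 -0.13 -0.7 ] [ 0.59410614 -0.15272575  0.27568177] 0.5678116591948531 [ 0.    -0.001 -0.003 -0.     0.001  0.   ]
```

View pics/c19.png

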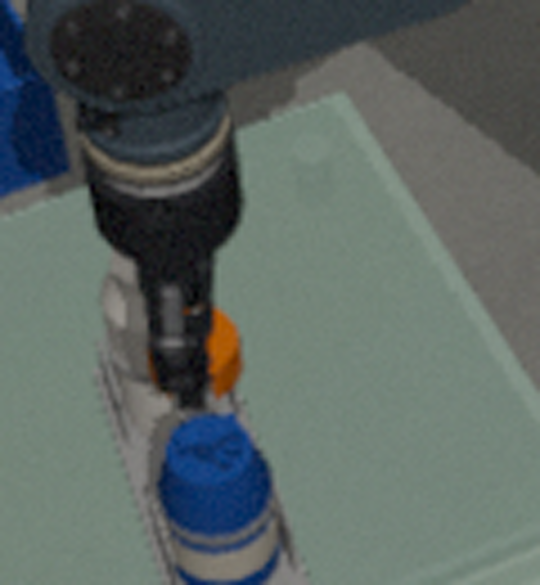

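View pics/scene9.png

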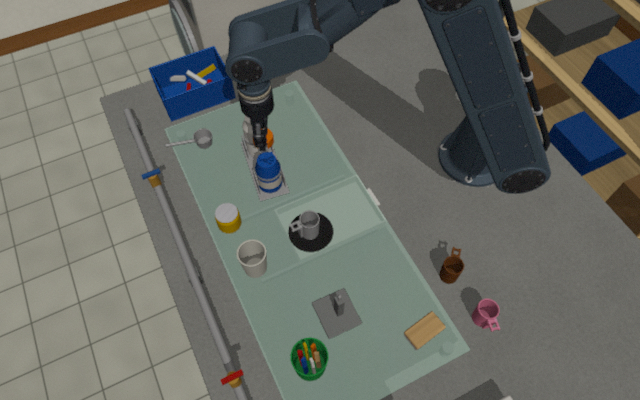

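The cap is in the gripper, at crop (220,355), and the bottle neck is bare at (210,440). The cup stands on the mat at scene (309,225), and the other things look unmoved. Handing in.

```bash
python3 -c "
from station import workorder;print(workorder.sign_off())"
```

```text
the job is handed in; nothing more can be done
None
```

The job is done and handed in at about 16 s; sign-off gave no verdict.

- **Cup:** I lifted the steel cup off its peg and stood it upright on the middle of the mat, then let go. The last picture shows it still there.
- **Cap:** It turned freely anticlockwise, with no stop, for about 66°. I did not try the other way. A 4 mm test lift showed only about the cap's own weight. I then raised it to about 75 mm above its seat, where the gripper still holds it (opening 0.57, tool vertical).
- **Other things:** By eye, the last scene picture shows the rest of the shelf unmoved. I did not measure them again.
- **Disagreements:** The two cameras differed by about 4 mm, up to 8 mm at the cup's rim, so I averaged them and checked against the gripper and the placed cup. In the last picture a finger partly hides the cap, so I judge it level from the vertical tool and the steady grip.

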